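# Open the sample drawer by its hidden release

## Robot

A 6-joint arm with a two-finger parallel gripper is mounted at the origin on a cart in front of the work surface, level with it; the furniture and walls round the work are solid. World frame = base frame: x ahead of the robot, y to its left, z up, the work surface at z = 0. Lengths are in mm, angles in rad, forces in N, time in s.
With the tool pointing down it reaches from about 275 to 1000 mm from the base axis. Payload 8.4 kg.
Tool frame: the origin (TCP) lies between the finger pads; the fingertips stand r.finger_overhang ahead of it and the grasp point (between the pads) is the TCP (r.finger_overhang is the distance from the TCP to the fingertips, in mm); z points along the fingers, y is the line along which they close (so a half turn about z gives the same grasp; the last joint's range is limited). The gripper opens to 85 mm and grips with 20 to 120 N. Pads are 22 mm wide; open, the fingers measure 114 mm over their backs; the gripper's body (76 mm by 85 mm) begins 54 mm behind the grasp point. The pads swing forward as they close: fully open they stand 13 mm farther back than shut.
Start: joints at [1.321, 0.353, 1.633, -0, 1.155, -0.002], TCP at [153.293, 605.912, 250.281] pointing down, gripper open.
Joint ranges: [-2.63, 2.63], [-0.92, 2.1], [0.06, 2.66], [-1.3, 4.44], [0, 2.69], [-3.02, 3.02]. Speed limits (rad/s): [2.22, 2.22, 2.79, 3.14, 3.14, 3.14].

## Interface

Orientations are given as [roll, pitch, yaw] about the fixed x, y, z axes, in that order (R = Rz(yaw) Ry(pitch) Rx(roll)).
In Python, from rig import r, cams, sign_off gives the robot as it stands.
- The arm moves only by the shell command python3 -m crank 'ROWS' [FORCE]. ROWS is JSON, a list of rows, each a list of 7 numbers: the shift along the tool's x, y, z in m, then the turn, a rotation vector about the tool's x, y, z in rad, then the closure, from 0 (fully open) to 1 (shut). In form: [[dx, dy, dz, ax, ay, az, gripper], ...]. A call has 1 to 5 rows; each row is the pose to reach, as a shift and turn from the pose commanded when the call began, along the tool's axes at that moment; what a row does not reach only later rows make up. A row lasts 1/10 s, in which the tool goes at most 50 mm and 8.59 degrees, less where a joint would pass 70% of its speed; a pose out of reach is approached as far as the arm can. A call with a gripper value outside its range is refused whole. The fingers move at their own pace and stop on an object; FORCE is the grip in N (left out, the last holds). Time passes only in rows, so rows that repeat a pose let the fingers close. It gives the time, the measured TCP pose, the force, the opening and the grip force at its end, in the units of the state.
- r.sense(): the state, without advancing time (a new reading comes with each control period).
- cams.grab_frame(name): name is "scene" or "top" or "wrist"; returns a dict with "image" (400x640x3 uint8, red, green, blue), "fx", "fy", "cx", "cy" (pixels), "D" ([k1, k2, p1, p2, k3] as OpenCV has them; the pictures are not rectified), "position" and "orientation" of the camera in the world. Camera axes: x right, y down, z forward; pixel columns grow to the right and rows downward; lengths in mm; the calibration is good to about 2 mm. A picture is of the moment at which its call begins. There is no depth.
- sign_off(): hands the job in; it is judged then, once.
The state is a dict: "clock": time; "qpos": joint angles; "qvel": joint speeds; "joint_efforts": joint torques, N m; "eef_pos": TCP position; "tcp_rot": TCP orientation; "contact_force": force on the tool from outside, world axes, zero at the start; "wrist_torque": the same for the moment, N m; "opening": opening from 0.0 (shut) to 1.0 (fully open); "grasp_force": force on a finger pad.
Only numpy, scipy, OpenCV 4.12 (cv2) and the standard library are available. Lean on these libraries where they do the work, as an engineer would, in place of code of your own. Each camera call takes 0.05 s, during which the arm holds its last target. There are 200 camera calls.

## Task

The drawer of the low grey sample storage unit is locked, and the unmarked key that frees it lies sunk in a notch somewhere along the groove in the unit's top, where it can be found by sweeping the fingertips along the groove floor until the floor drops away. Press the key inside the notch fully down with the fingertips, without leaning hard on the unit (under about 80 N) so that the drawer springs out, then come clear. Do not touch the drawer, and pick up or push aside nothing that stands around or on the unit.

Things in the scene. Friction and masses are not known exactly. Their poses are not given: they have to be found in the camera images.
- storage_unit: Low grey sample storage unit, fixed to the worktop, 248 mm long (its y), 138 mm deep (its x, from -45 to +93 mm), top at 80 mm. Origin on the worktop under the middle of the groove; x points to its back, z up. The groove is sunk in the top along y.
- groove (a point): Middle of the groove's floor (axes as the unit's), 68 mm above the worktop and 12 mm below the unit's top. Rigid groove, 220 mm long (y -110 to +110), 46 mm wide (x -23 to +23). Its floor is five 44 mm modules centred at y = -88, -44, 0, 44, 88 mm: four solid blanks, and the notch at a place that differs each time and is not told.
- groove_end (a point): End of the groove's floor at its +y end, 110 mm from the middle. About the notch: it is open 40 mm along y and 44 mm across x; its whole bottom is the release key, plain grey like the blanks, with its top 8 mm below the groove floor (60 mm above the worktop), going down to 53 mm. Shut fingers enter from above.
- release_key (a joint): Travel of the release key in the notch, m: 0 up, 0.007 fully down. About 5 to 8 N pushes it; it has no return spring and stays where it is left.
- drawer (a joint): Travel of the drawer out of the unit's front (towards the unit's -x), m: 0 shut, 0.028 sprung out. It is driven by the key, four times as far as the key has gone down. Its front, 196 mm wide and from 11 to 51 mm high, stands in the unit's front face.
- petri_dish: Loose petri dish with lid, 56 mm across, 15 mm high, standing on the unit's top behind the groove; origin at the centre of its underside. Leave alone.
- timer: Loose bench timer, 68 x 62 x 19 mm, on the worktop at the left (+y) end of the unit; origin at the centre of its underside. Leave alone.
- brown_bottle: Loose brown bottle with black cap, 44 mm across, 88 mm high, on the worktop behind the unit; origin at the centre of its underside. Leave alone.
- marker: Loose marker pen, 132 mm long, 13 mm high, lying on the worktop to the left; origin at the centre of its underside. Leave alone.

How it is judged (in metres and radians):
On the way:
1. the fingertips press the release key down in its notch (value of joint release_key above 0.0055 m and contact force between the fingers and anything else above 1 N and x of the grasp point in the frame of storage_unit between -0.05 and 0.05 m), for 0.1 s.
At the end, for the whole second after the job is handed in: The release key is down (at least 5.5 of its 7 mm), the drawer has sprung out (at least 21 of its 28 mm) and is at rest; petri dish, timer, bottle and marker are within 15 mm of where they stood (value of joint release_key above 0.0055 m and value of joint drawer above 0.021 m and velocity of joint drawer below 0.01 m/s and distance of each of petri_dish, timer, brown_bottle, marker from where it was at the start of the episode below 0.015 m); the robot touches nothing.
It fails at once if the petri dish, timer, brown bottle or marker is lifted, pushed aside (15 mm) or tipped (distance of any of petri_dish, timer, brown_bottle, marker from where it was at the start of the episode above 0.015 m or angle between any of petri_dish, timer, brown_bottle's own z axis and vertical above 0.3 rad).
It fails at once if the drawer is touched by the robot (contact force between any of the fingers, the arm and drawer above 1 N).
It fails at once if the robot leans on the unit with more than 80 N (contact force between the fingers and anything else above 80 N).
It also fails if it takes over 51 s, if anything falls off the work surface, if the arm or the gripper's body presses on something with over 40 N, if the wrist force passes 120 N, or if a joint passes its speed limit or range.

## Working session

There is one attempt and no reset: what is moved stays moved. The work goes in short steps, Python scripts to look and compute and a shell command to move; the robot and the scene stay as the last step left them, time stands still between calls to the robot, and variables do not carry over. Pictures are saved under pics/ and viewed, at most 10 in all, crops included, and the job is handed in when it is done.

```bash
mkdir -p pics; ls; python3 - <<'E'
from rig import r,cams
import cv2
s=r.sense();print({k:s[k] for k in('clock','eef_pos','tcp_rot','contact_force','opening')},r.finger_overhang)
for n in('scene','top'):
    f=cams.grab_frame(n);cv2.imwrite(f'pics/{n}0.png',f['image'][:,:,::-1])
    print(n,[f[k] for k in('fx','fy','cx','cy','D','position','orientation')])
E
```

```text
pics
{'clock': 0.0, 'eef_pos': array([153.16500247, 605.48809799, 249.55324096]), 'tcp_rot': array([-3.14021393e+00, -9.54550368e-06,  2.89381443e+00]), 'contact_force': array([-0.62284119,  0.16008981, -0.2464964 ]), 'opening': 0.9979729415735392} 19.0
scene [483.66163966065915, 483.66163966065915, 317.7579376636345, 199.0268639388237, array([0.02965856, 0.        , 0.        , 0.        , 0.        ]), array([ -25.3094547 , 1206.3369515 ,  511.36997634]), array([-2.00324342,  0.02773774, -2.50000439])]
top [489.5477131020598, 489.5477131020598, 317.7395408654627, 207.81974564374815, array([-0.0618475,  0.       ,  0.       ,  0.       ,  0.       ]), array([ 467.60142286,  437.59308666, 1088.39584925]), array([-3.03505783, -0.00363656, -1.59988583])]
```

View pics/top0.png

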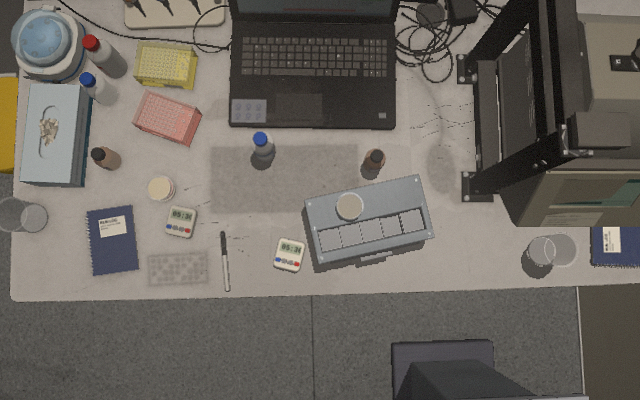

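View pics/scene0.png

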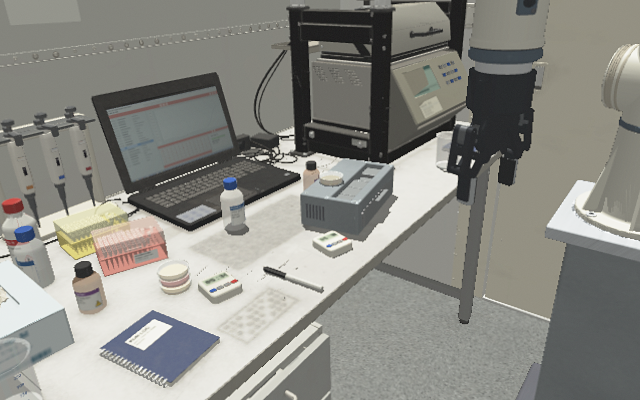

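The top view shows the unit at (305–435, 175–272), with the groove along about (315,240)–(427,220). The petri dish is at (349,206), the timer at (289,254) and the bottle at (374,163). Next I zoom in on the unit.

```bash
cat > h.py <<'E'
import numpy as np,cv2
from scipy.spatial.transform import Rotation as R
def ray(f,uv):
    K=np.array([[f['fx'],0,f['cx']],[0,f['fy'],f['cy']],[0,0,1]])
    p=cv2.undistortPoints(np.float64(uv).reshape(-1,1,2),K,np.float64(f['D'])).reshape(-1,2)
    return np.c_[p,np.ones(len(p))]@R.from_euler('xyz',f['orientation']).as_matrix().T
def onplane(f,uv,z):
    d=ray(f,uv);return f['position']+d*((z-f['position'][2])/d[:,2])[:,None]
def proj(f,P):
    M=R.from_euler('xyz',f['orientation']).as_matrix().T
    K=np.array([[f['fx'],0,f['cx']],[0,f['fy'],f['cy']],[0,0,1]])
    return cv2.projectPoints(np.float64(P),cv2.Rodrigues(M)[0],-M@f['position'],K,np.float64(f['D']))[0].reshape(-1,2)
E
python3 - <<'E'
import cv2
a=cv2.imread('pics/top0.png')[165:285,265:445]
cv2.imwrite('pics/crop0.png',cv2.resize(a,None,fx=4.4,fy=4.4,interpolation=cv2.INTER_CUBIC))
E
```

```text
(no output)
```

View pics/crop0.png

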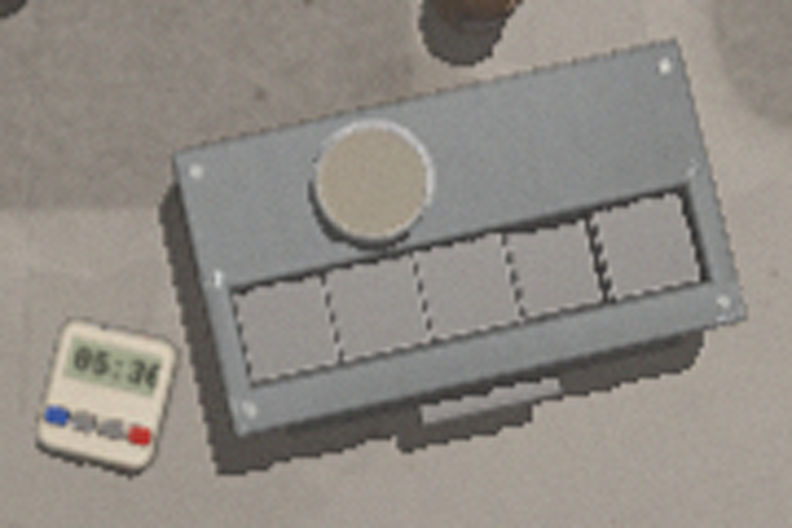

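The crop shows the unit's top corners at crop pixels (175,155), (677,40), (745,318) and (240,433). The fourth module from the left has wider dark borders, so it may be the notch (y=-44). I'll get the pose from the corners and check the notch by touch.

```bash
cat > pose.py <<'E'
from h import *
import pickle
from rig import r,cams
f=cams.grab_frame('top')
c=np.array([[175,155],[677,40],[745,318],[240,433]])/4.4+[265,165]-0.39
W=onplane(f,c,80)[:,:2]
L=np.array([[93,124],[93,-124],[-45,-124],[-45,124.]])
lm,wm=L.mean(0),W.mean(0);H=(L-lm).T@(W-wm)
U,_,V=np.linalg.svd(H);Rm=V.T@np.diag([1,np.linalg.det(V.T@U.T)])@U.T
t=wm-Rm@lm;yaw=np.arctan2(Rm[1,0],Rm[0,0])
print('t',t,'yaw',yaw,'res',(L@Rm.T+t-W).round(1).tolist())
s=r.sense()
T=R.from_euler('xyz',s['tcp_rot']).as_matrix()
print('tool',T.round(3).tolist())
for y in(-88,-44,0,44,88):print(y,Rm@[0,y]+t)
np.savez('pose.npz',Rm=Rm,t=t,yaw=yaw)
p=t+Rm@[0,88.]
print('shift to above y=88 z200', T.T@(np.r_[p,200]-s['eef_pos']))
yd=T[:2,1];print('tool y angle',np.degrees(np.arctan2(yd[1],yd[0])),'unit yaw',np.degrees(yaw))
for n,z,uv in(('dish',95,[372,182]),('timer',19,[105,395]),):
    w=onplane(f,[np.array(uv)/4.4+[265,165]],z)[0,:2];print(n,w,Rm.T@(w-t))
E
python3 pose.py
```

```text
t [527.28686576 320.17715253] yaw 0.19525327509565266 res [[1.7, 1.9], [1.5, -1.2], [-0.8, -2.6], [-2.4, 1.9]]
tool [[-0.969, 0.245, -0.0], [0.245, 0.969, -0.001], [0.0, -0.001, -1.0]]
-88 [544.36018609 233.84927908]
-44 [535.82352592 277.01321581]
0 [527.28686576 320.17715253]
44 [518.7502056  363.34108925]
88 [510.21354544 406.50502597]
shift to above y=88 z200 [-394.95015436 -105.38551929   49.82781557]
tool y angle 75.80378108980013 unit yaw 11.187188599087722
dish [574.8110987  365.86905873] [55.48611952 35.60328004]
timer [480.9029365  496.17207525] [-11.35691232 181.64994429]
```

```bash
cat > go.py <<'E'
import sys,numpy as np
from rig import r
from scipy.spatial.transform import Rotation as R
d=np.load('pose.npz');x,y,z=map(float,sys.argv[1:4])
s=r.sense();T=R.from_euler('xyz',s['tcp_rot']).as_matrix()
p=np.r_[d['Rm']@[x,y]+d['t'],z]
G=np.c_[np.r_[-d['Rm'][:,0],0],np.r_[d['Rm'][:,1],0],[0,0,-1]]
print('clock',s['clock'],'shift m',(T.T@(p-s['eef_pos'])/1e3).round(4),'turn',R.from_matrix(T.T@G).as_rotvec().round(4))
print('unit pos',(d['Rm'].T@(s['eef_pos'][:2]-d['t'])).round(1),s['eef_pos'][2].round(1),'F',s['contact_force'].round(1),'open',round(s['opening'],3))
E
python3 go.py 0 -44 250
python3 -m crank '[[-0.04,-0.02,0,0,0,-0.088,1],[-0.08,-0.04,0,0,0,-0.176,1],[-0.12,-0.06,0,0,0,-0.264,1],[-0.16,-0.08,0,0,0,-0.352,1],[-0.2,-0.1,0,0,0,-0.44,1]]' 20
python3 go.py 0 -44 250
```

```text
clock 0.15 shift m [-0.4515 -0.2247 -0.    ] turn [-1.10e-03 -3.00e-04 -4.43e-01]
unit pos [-311.6  352.6] 249.7 F [ 0.2 -0.6 -0.4] open 0.999
clock: 0.65
eef_pos: [323.6, 458.5, 250.1]
tcp_rot: [-3.141, -0.0, -2.945]
contact_force: [-0.4, 1.0, 0.3]
opening: 0.142
grasp_force: 0.0
clock 0.65 shift m [-1.727e-01 -2.193e-01  1.000e-04] turn [-0.0002 -0.0001  0.0009]
unit pos [-172.9  175.2] 250.1 F [-0.4  1.   0.3] open 0.142
```

```bash

python3 -m crank '[[-0.03,-0.035,0,0,0,0,1],[-0.06,-0.07,0,0,0,0,1],[-0.09,-0.11,0,0,0,0,1],[-0.12,-0.15,0,0,0,0,1],[-0.15,-0.185,0,0,0,0,1]]' >/dev/null
python3 -m crank '[[-0.01,-0.02,0.02,0,0,0,1],[-0.02,-0.03,0.05,0,0,0,1],[-0.02,-0.03,0.08,0,0,0,1],[-0.02,-0.03,0.08,0,0,0,1],[-0.02,-0.03,0.08,0,0,0,1]]' >/dev/null
python3 go.py 0 -44 110; python3 - <<'E'
from h import *
from rig import cams,r
d=np.load('pose.npz')
f=cams.grab_frame('top');a=f['image'][:,:,::-1].copy()
cv2.imwrite('pics/t1.png',cv2.resize(a[150:285,265:465],None,fx=4,fy=4,interpolation=cv2.INTER_CUBIC))
w=cams.grab_frame('wrist');cv2.imwrite('pics/w1.png',w['image'][:,:,::-1])
E
```

```text
clock 1.65 shift m [-0.0047 -0.0052  0.0603] turn [-0.0004 -0.0013 -0.003 ]
unit pos [ -4.6 -38.7] 170.3 F [-0.7 -0.3  0.4] open 0.003
```

View pics/w1.png

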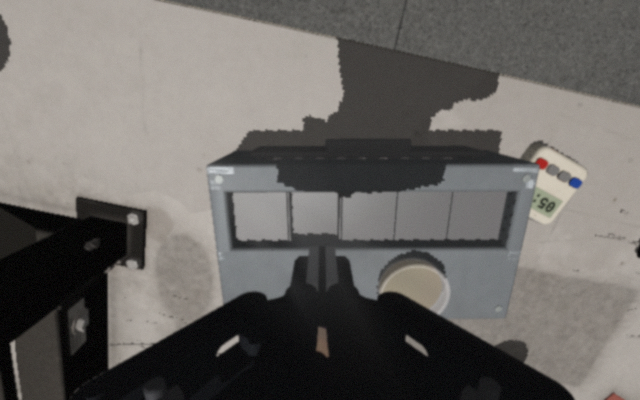

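The wrist view shows the groove at (230–507, 190–248). The second module from the left, at about (315,215), has dark walls at both edges, which agrees with a notch at y=-44. I'll cross-check the pose using this view's corners.

```bash
python3 - <<'E'
from h import *
from rig import cams
d=np.load('pose.npz');f=cams.grab_frame('wrist')
for uv,z in (([208,167],80),([540,163],80),([509,318],80),([290,215],68),([339,215],68),([230,192],80),([514,192],80)):
    w=onplane(f,[uv],z)[0,:2];print(uv,(d['Rm'].T@(w-d['t'])).round(1))
E
```

```text
[208, 167] [ -39.4 -121.9]
[540, 163] [-41.8 121.4]
[509, 318] [ 95.1 125.2]
[290, 215] [  2.7 -64.5]
[339, 215] [  2.8 -24.7]
[230, 192] [ -20.3 -107.6]
[514, 192] [-19.7 106.5]
```

```bash

python3 -m crank '[[-0.007,-0.005,0.0,0,0,0,1],[-0.007,-0.005,0.03,0,0,0,1],[-0.007,-0.005,0.06,0,0,0,1],[-0.007,-0.005,0.06,0,0,0,1],[-0.007,-0.005,0.06,0,0,0,1]]' >/dev/null
python3 go.py 2 -44 90
python3 -m crank '[[0,0,0.008,0,0,0,1],[0,0,0.014,0,0,0,1],[0,0,0.018,0,0,0,1],[0,0,0.020,0,0,0,1],[0,0,0.020,0,0,0,1]]'
python3 go.py 2 -44 87
```

```text
clock 2.3 shift m [ 0.0011 -0.0002  0.021 ] turn [-0.0001 -0.     -0.0029]
unit pos [  3.1 -43.8] 111.0 F [-0.3  0.6  0.7] open -0.001
clock: 2.8
eef_pos: [538.3, 277.7, 90.1]
tcp_rot: [-3.142, -0.0, -2.949]
contact_force: [-0.1, -1.0, 0.4]
opening: 0.001
grasp_force: 0.0
clock 2.8 shift m [ 0.0006 -0.0002  0.0031] turn [-0.0001 -0.0003 -0.0031]
unit pos [  2.6 -43.8] 90.1 F [-0.1 -1.   0.4] open 0.001
```

Next I descend gently, watching the force. Contact at TCP 87 would mean the floor, and TCP 79 would mean the key.

```bash

python3 -m crank '[[0,0,0.002,0,0,0,1],[0,0,0.004,0,0,0,1],[0,0,0.005,0,0,0,1],[0,0,0.005,0,0,0,1]]' 
python3 go.py 2 -44 79
```

```text
clock: 3.2
eef_pos: [538.3, 277.7, 85.1]
tcp_rot: [-3.142, -0.0, -2.949]
contact_force: [-0.4, 0.4, -0.3]
opening: 0.001
grasp_force: 0.0
clock 3.2 shift m [ 0.0006 -0.0002  0.0061] turn [-0.0001 -0.0003 -0.0031]
unit pos [  2.6 -43.8] 85.1 F [-0.4  0.4 -0.3] open 0.001
```

The fingertips are already 2 mm below the groove floor with no contact force, so they are in the notch.

```bash

python3 -m crank '[[0,0,0.002,0,0,0,1],[0,0,0.004,0,0,0,1],[0,0,0.006,0,0,0,1],[0,0,0.008,0,0,0,1],[0,0,0.009,0,0,0,1]]' 
python3 -m crank '[[0,0,0.001,0,0,0,1],[0,0,0.002,0,0,0,1],[0,0,0.003,0,0,0,1],[0,0,0.003,0,0,0,1]]'
```

```text
clock: 3.7
eef_pos: [538.5, 277.8, 76.4]
tcp_rot: [3.142, 0.0, -2.949]
contact_force: [-1.3, -0.3, 5.3]
opening: 0.002
grasp_force: 2.5
clock: 4.1
eef_pos: [538.5, 277.8, 73.3]
tcp_rot: [3.142, 0.0, -2.949]
contact_force: [-0.1, -0.5, 2.9]
opening: 0.0
grasp_force: 1.5
```

```bash

python3 -m crank '[[0,0,0.0005,0,0,0,1],[0,0,0.001,0,0,0,1],[0,0,0.0015,0,0,0,1],[0,0,0.0015,0,0,0,1]]'
```

```text
clock: 4.5
eef_pos: [538.5, 277.8, 72.1]
tcp_rot: [3.142, 0.0, -2.949]
contact_force: [-1.2, -0.5, 7.2]
opening: 0.0
grasp_force: 3.7
```

```bash

python3 -m crank '[[0,0,0.0005,0,0,0,1],[0,0,0.001,0,0,0,1],[0,0,0.001,0,0,0,1]]'
```

```text
clock: 4.8
eef_pos: [538.6, 277.9, 72.0]
tcp_rot: [3.141, 0.0, -2.949]
contact_force: [-4.0, -2.4, 17.4]
opening: 0.003
grasp_force: 8.6
```

The arm has reached the hard stop: the force rose to 17 N and the TCP held at 72.0. Now I retract straight up and look.

```bash

python3 -m crank '[[0,0,-0.01,0,0,0,1],[0,0,-0.03,0,0,0,1],[0,0,-0.07,0,0,0,1],[0,0,-0.11,0,0,0,1],[0,0,-0.15,0,0,0,1]]' >/dev/null
python3 -m crank '[[0,0,-0.02,0,0,0,1],[0,0,-0.02,0,0,0,1],[0,0,-0.02,0,0,0,1]]'
python3 - <<'E'
from h import *
from rig import cams
w=cams.grab_frame('wrist');cv2.imwrite('pics/w2.png',w['image'][:,:,::-1])
E
```

```text
clock: 5.6
eef_pos: [538.3, 277.7, 240.5]
tcp_rot: [3.142, 0.0, -2.949]
contact_force: [0.7, 0.0, -0.6]
opening: -0.002
grasp_force: 0.0
```

View pics/w2.png

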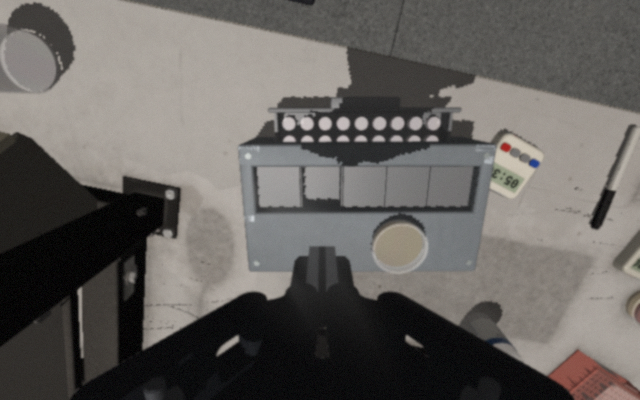

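The drawer stands out at the front, with sample vials visible at (280–450, 105–140). The key is sunk at (321,183). The dish at (400,245) and the timer at (515,165) are undisturbed, and the arm is clear.

```bash
python3 -c "
from rig import sign_off
print(sign_off())"
```

```text
the job is handed in; nothing more can be done
None
```

The key was in the notch at y = -44 mm; I pressed it to its stop with about 17 N, the drawer sprang out, the arm came clear with the dish and timer undisturbed (the bottle and marker were never approached), and I handed the job in — no verdict was returned.

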